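# Push down the bench dogs in order

## Robot

A 6-joint arm with a two-finger parallel gripper is mounted at the origin on the work surface. World frame = base frame: x ahead of the robot, y to its left, z up, the work surface at z = 0. Lengths are in m, angles in rad, forces in N, time in s.
With the tool pointing down it reaches from about 0.275 to 0.825 m from the base axis. Payload 4.9 kg.
Tool frame: the origin (TCP) lies at the very end of the fingers, on their centre line; the grasp point (between the pads) lies 19 mm behind it; z points along the fingers, y is the line along which they close (so a half turn about z gives the same grasp; the last joint's range is limited). The gripper opens to 85 mm and grips with 20 to 120 N. Pads are 22 mm wide; open, the fingers measure 114 mm over their backs; the gripper's body (76 mm by 85 mm) begins 54 mm behind the grasp point. The pads swing forward as they close: fully open they stand 13 mm farther back than shut.
Start: joints at [-0.134, 0.326, -0.193, 1.052, 0, 1.437], TCP at [0.55, 0, 0.231] pointing down, gripper open.
Joint ranges: [-2.65, 2.65], [-0.97, 1.79], [-1.3, 1.35], [-1.93, 2.1], [-1.47, 1.37], [-3.14, 3.14]. Speed limits (rad/s): [2.57, 2.57, 3.14, 3.14, 3.14, 3.14].

## Interface

Orientations are given as a rotation vector (axis times angle).
In Python, from workcell import manip, get_image, ticket, silhouettes, place_of gives the robot as it stands.
- The arm moves only by the tool step_arm, never from a script. Its argument "rows" is one flat list of numbers, 6 for each row, row after row: the shift along the tool's x, y, z in cm, then the turn, a rotation vector about the tool's x, y, z in degrees. In form: [x, y, z, wx, wy, wz, x, y, z, wx, wy, wz, ...]. A call has exactly 8 rows; each row is the pose to reach, as a shift and turn from the pose commanded when the call began, along the tool's axes at that moment; what a row does not reach only later rows make up. A row lasts 1/8 s, in which the tool goes at most 62.5 mm and 10.7 degrees, less where a joint would pass 70% of its speed; a pose out of reach is approached as far as the arm can. A call with a gripper value outside its range is refused whole. "fingers" is the gripper command: -1 is shut, 1 is fully open, values between are in proportion, set as the call begins (left out, the last holds). The fingers move at their own pace and stop on an object; "squeeze" is the grip in N (left out, the last holds). Time passes only in rows, so rows that repeat a pose let the fingers close, or fill a call up. It gives the time, the measured TCP pose, the force, the opening and the grip force at its end, in the units of the state.
- manip.state(): the state, without advancing time (a new reading comes with each control period).
- get_image(name): name is "scene" or "side" or "wrist"; returns a dict with "frame" (480x640x3 uint8, red, green, blue), "intrinsics" (3x3 intrinsics, pixels), "k1" (the pictures are not rectified: a ray, as slopes to the right and down, at radius r is drawn at 1 + k1 r^2 times it, then the intrinsics apply), "R" (3x3) and "t" (3): a world point X has camera coordinates R X + t; the wrist camera has in their place "T_tool_cam" (4x4, takes a point from camera to tool coordinates, whose origin is the TCP and whose axes are the flange's). Camera axes: x right, y down, z forward; pixel columns grow to the right and rows downward; lengths in m; the calibration is good to about 2 mm. A picture is of the moment at which its call begins: read the wrist's pose just before it. There is no depth.
- ticket.hand_in(): hands the job in; it is judged then, once.
Trained networks look in the newest picture that a camera, given by its name, has taken for a name from the list of things; names that differ only in an ending like _2 or _b are one class to them, and where a whole thing is asked for, a point or a joint stands for the part that bears it (a point fixed in the world has none). Each returns a list of dicts, best first, with "conf" (0 to 1); they miss things now and then, are a little off and sometimes report something else, mostly with a low value. They report only what shows in the picture. A call takes as long as a camera call.
- silhouettes(camera, thing): "mask" (480x640 bool, what is visible of it).
- place_of(camera, thing): "centre" ([x, y, z] in m, in world coordinates, good to about 4 mm: a listed point, or the origin of a listed thing).
The state is a dict: "time_s": time; "q": joint angles; "qd": joint speeds; "joint_efforts": joint torques, N m; "eef_pos": TCP position; "orientation": TCP orientation; "wrist_force": force on the tool from outside, world axes, zero at the start; "torque": the same for the moment, N m; "grip_width": finger opening in m; "grasp_force": force on a finger pad.
Only numpy, scipy, OpenCV 4.12 (cv2) and the standard library are available. Lean on these libraries where they do the work, as an engineer would, in place of code of your own. Each camera call takes 0.05 s, during which the arm holds its last target. There are 200 camera calls.

## Task

Three steel bench dogs stand proud of the clamping board; push them down with a fingertip, one at a time, until each is fully home: first the one with the wide round head, then the square one, last the small round one. Press lightly, never pull a dog up, and leave the collar, block, hammer and bowl where they are.

Things in the scene. Friction and masses are not known exactly. Their poses are not given: they have to be found in the camera images.
- board: the wooden clamping board, fixed to the bench: 240 (its x) x 380 (its y) mm, top face 60 mm above its origin, which is at the centre of its underside, on the bench. The three bench dogs stand in the half towards its +x; a row of five empty holes runs along its -x edge
- disc_dog_top (a point): centre of the top face of a plain steel bench dog: its head is a flat round disc 44 mm across and 9 mm thick, on an 18 mm round shank with a small stop flange under the head; the point moves with the head. With the dog down home, the top face is 85 mm above the bench (25 mm above the board)
- disc_dog (a joint): how far that dog is pushed down, m: 0 standing up (121 mm from bench to top face), 0.036 down home (a firm stop: the flange under its head rests on its seat ring). It starts 0 to 5 mm down. A push of about 3 N moves it and it stays where it is left; it can also be pulled up 15 mm beyond 0. The head is sprung: once the dog is home, pressing on with over 6 N sinks the head up to 8 mm further, 1 mm per N, and it springs back when let go
- disc_dog_seat: that dog's dark steel seat ring, fixed on the board: 56 mm across, 3 mm thick, origin at the centre of its underside, 60 mm above the bench
- square_dog_top (a point): centre of the top face of a plain steel bench dog: its head is a flat square 34 x 34 mm and 9 mm thick, on an 18 mm round shank with a small stop flange under the head; the point moves with the head. With the dog down home, the top face is 85 mm above the bench (25 mm above the board)
- square_dog (a joint): how far that dog is pushed down, m: 0 standing up (113 mm from bench to top face), 0.028 down home (a firm stop: the flange under its head rests on its seat ring). It starts 0 to 5 mm down. A push of about 3 N moves it and it stays where it is left; it can also be pulled up 15 mm beyond 0. The head is sprung: once the dog is home, pressing on with over 6 N sinks the head up to 8 mm further, 1 mm per N, and it springs back when let go
- square_dog_seat: that dog's dark steel seat ring, fixed on the board: 56 mm across, 3 mm thick, origin at the centre of its underside, 60 mm above the bench
- button_dog_top (a point): centre of the top face of a plain steel bench dog: its head is a small flat round cap 25 mm across and 9 mm thick, on an 18 mm round shank with a small stop flange under the head; the point moves with the head. With the dog down home, the top face is 85 mm above the bench (25 mm above the board)
- button_dog (a joint): how far that dog is pushed down, m: 0 standing up (107 mm from bench to top face), 0.022 down home (a firm stop: the flange under its head rests on its seat ring). It starts 0 to 5 mm down. A push of about 3 N moves it and it stays where it is left; it can also be pulled up 15 mm beyond 0. The head is sprung: once the dog is home, pressing on with over 6 N sinks the head up to 8 mm further, 1 mm per N, and it springs back when let go
- button_dog_seat: that dog's dark steel seat ring, fixed on the board: 56 mm across, 3 mm thick, origin at the centre of its underside, 60 mm above the bench
- collar: bystander: loose steel collar, a plain ring 52 mm across, 26 mm high, lying on the board's -x half; origin at the centre of its underside
- block: bystander: loose dark steel block 30 x 50 x 20 mm on the board's -x half; origin at the centre of its underside
- hammer: bystander: hammer, 260 mm long, lying on the bench beside the board's +y end, handle to its -x; origin under its middle
- bowl: bystander: metal bowl, 110 mm across, 45 mm high, on the bench beside the board's -y end; origin at the centre of its underside

How it is judged:
By the outcome, as a careful person would: the job done as asked, in the order asked, and still so for the second after the job is handed in, with the robot touching nothing.
It also fails if it takes over 45 s, if anything falls off the work surface, if the arm or the gripper's body presses on something with over 40 N, if the wrist force passes 120 N, or if a joint passes its speed limit or range.

## Working session

There is one attempt and no reset: what is moved stays moved. The work goes in short steps, Python scripts to look and compute and a tool call to move; the robot and the scene stay as the last step left them, time stands still between calls to the robot, and variables do not carry over. Pictures are saved under pics/ and viewed, at most 10 in all, crops included, and the job is handed in when it is done.

Besides the shell and the picture viewer there is one more tool, called after "Request:" as name(argument=value, ...) on one line, values as JSON. step_arm: Moves the arm, as the interface text tells. Its arguments: {"type":"object","properties":{"rows":{"type":"array","items":{"type":"number"}},"fingers":{"type":"number"},"squeeze":{"type":"number"}},"required":["rows"]}

```bash
mkdir -p pics
cat > h.py <<'E'
import numpy as np,cv2
from workcell import manip,get_image,ticket,silhouettes,place_of
E
python3 - <<'E'
from h import *
s=manip.state();print(s['time_s'],s['eef_pos'],s['orientation'],s['wrist_force'],s['grip_width'])
for c in ("scene","side"):
    im=get_image(c);cv2.imwrite(f"pics/{c}0.png",im['frame'][:,:,::-1])
    for n in ["board","disc_dog_top","square_dog_top","button_dog_top","disc_dog_seat","square_dog_seat","button_dog_seat","collar","block","hammer","bowl"]:
        print(c,n,[(np.round(d['centre'],3).tolist(),round(d['conf'],2)) for d in place_of(c,n)[:3]])
E
```

```text
0.0 [5.49411709e-01 1.10588233e-04 2.30490089e-01] [-2.22039253e+00 -2.22053973e+00  1.67658664e-03] [ 0.80131546 -0.52418632 -0.5041684 ] 0.08541583723835153
scene board [([0.368, 0.352, -0.002], 0.75), ([0.493, 0.086, 0.002], 0.62)]
scene disc_dog_top [([0.574, -0.02, 0.12], 0.84)]
scene square_dog_top [([0.545, 0.098, 0.108], 0.74), ([0.518, 0.224, 0.108], 0.68)]
scene button_dog_top [([0.543, 0.097, 0.108], 0.49)]
scene disc_dog_seat [([0.58, -0.023, 0.06], 0.83)]
scene square_dog_seat [([0.515, 0.225, 0.062], 0.66)]
scene button_dog_seat [([0.542, 0.1, 0.056], 0.72)]
scene collar [([0.44, 0.007, 0.059], 0.77)]
scene block [([0.396, 0.111, 0.06], 0.58)]
scene hammer [([0.363, 0.352, -0.003], 0.64)]
scene bowl [([0.557, -0.223, -0.002], 0.62)]
side board [([0.493, 0.08, -0.003], 0.85)]
side disc_dog_top [([0.581, -0.02, 0.12], 0.6)]
side square_dog_top [([0.515, 0.226, 0.104], 0.57)]
side button_dog_top [([0.543, 0.1, 0.107], 0.43)]
side disc_dog_seat [([0.579, -0.021, 0.061], 0.75)]
side square_dog_seat [([0.516, 0.224, 0.058], 0.76)]
side button_dog_seat [([0.543, 0.094, 0.06], 0.64)]
side collar [([0.44, 0.012, 0.058], 0.58)]
side block []
side hammer [([0.369, 0.345, 0.0], 0.64)]
side bowl [([0.556, -0.222, 0.001], 0.83)]
```

View pics/scene0.png

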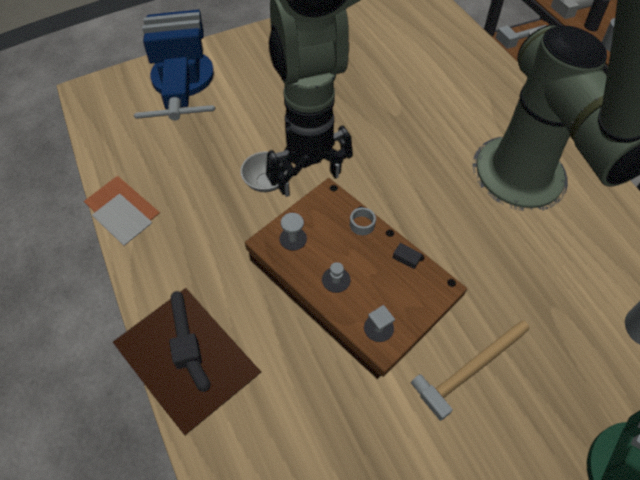

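View pics/side0.png

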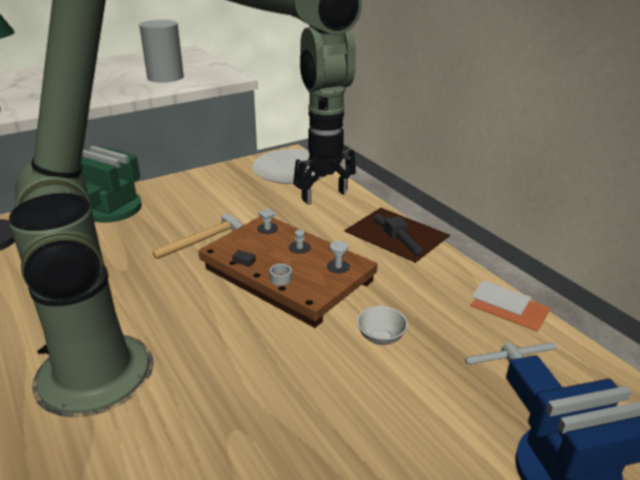

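The scene view shows the disc at (292,225), the button at (337,271) and the square at (381,318), which matches the network positions. I'll shut the gripper, move above the disc and look from the wrist.

Request:
step_arm(rows=[-0.7, 0.9, 1, 0, 0, 0, -1.4, 1.9, 2, 0, 0, 0, -2.1, 2.9, 3, 0, 0, 0, -2.1, 2.9, 4, 0, 0, 0, -2.1, 2.9, 4, 0, 0, 0, -2.1, 2.9, 4, 0, 0, 0, -2.1, 2.9, 4, 0, 0, 0, -2.1, 2.9, 4, 0, 0, 0], fingers=-1, squeeze=20)

```text
time_s: 2.2
eef_pos: [0.5792, -0.0209, 0.1918]
orientation: [2.221, 2.221, 0.001]
wrist_force: [-0.6, -0.5, 1.0]
grip_width: -0.0
grasp_force: 0.0
```

Run:
```python
from h import *
s=manip.state();print(s['time_s'],s['eef_pos'],s['orientation'],s['wrist_force'],s['grip_width'])
im=get_image("wrist");cv2.imwrite("pics/w1.png",im['frame'][:,:,::-1]);print(np.round(im['T_tool_cam'],3))
for n in ["disc_dog_top","square_dog_top","button_dog_top","disc_dog_seat","button_dog_seat"]:
    print(n,[(np.round(d['centre'],3).tolist(),round(d['conf'],2)) for d in place_of("wrist",n)[:3]])
```

```text
2.2 [ 0.57917266 -0.02087538  0.19177109] [2.22072276e+00 2.22121710e+00 7.91121346e-04] [-0.61551329 -0.51523851  1.00629531] -4.0680940379895634e-05
[[-0.001 -0.947 -0.321  0.082]
 [ 1.    -0.001 -0.    -0.   ]
 [-0.    -0.321  0.947 -0.143]
 [ 0.     0.     0.     1.   ]]
disc_dog_top [([0.582, -0.021, 0.123], 0.63)]
square_dog_top []
button_dog_top [([0.543, 0.098, 0.11], 0.86)]
disc_dog_seat [([0.582, -0.02, 0.054], 0.82), ([0.492, 0.084, 0.001], 0.34)]
button_dog_seat [([0.543, 0.099, 0.06], 0.56), ([0.58, -0.017, 0.122], 0.4)]
```

View pics/w1.png

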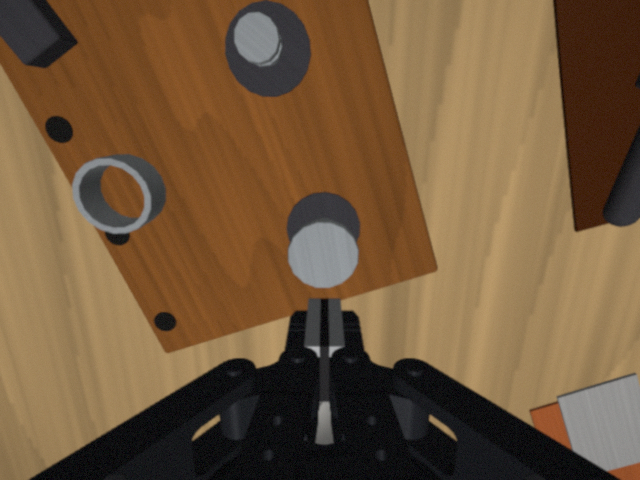

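The wrist view shows the disc head at (323,255), right ahead of the fingertip and as predicted. I'm descending.

Request:
step_arm(rows=[0, 0, 2.5, 0, 0, 0, 0, 0, 5, 0, 0, 0, 0, 0, 6.4, 0, 0, 0, 0, 0, 7.0, 0, 0, 0, 0, 0, 7.5, 0, 0, 0, 0, 0, 8.0, 0, 0, 0, 0, 0, 8.5, 0, 0, 0, 0, 0, 9.0, 0, 0, 0])

```text
time_s: 3.5
eef_pos: [0.5792, -0.021, 0.1013]
orientation: [2.221, 2.221, 0.001]
wrist_force: [-1.8, -0.1, 3.2]
grip_width: 0.0001
grasp_force: 1.6
```

Request:
step_arm(rows=[0, 0, 0.3, 0, 0, 0, 0, 0, 0.6, 0, 0, 0, 0, 0, 0.9, 0, 0, 0, 0, 0, 1.2, 0, 0, 0, 0, 0, 1.4, 0, 0, 0, 0, 0, 1.4, 0, 0, 0, 0, 0, 1.4, 0, 0, 0, 0, 0, 1.4, 0, 0, 0])

```text
time_s: 4.5
eef_pos: [0.5789, -0.021, 0.0871]
orientation: [-2.221, -2.221, 0.0]
wrist_force: [0.5, -0.4, -0.2]
grip_width: 0.0001
grasp_force: 0.0
```

Request:
step_arm(rows=[0, 0, 0.1, 0, 0, 0, 0, 0, 0.2, 0, 0, 0, 0, 0, 0.3, 0, 0, 0, 0, 0, 0.3, 0, 0, 0, 0, 0, 0.3, 0, 0, 0, 0, 0, 0.3, 0, 0, 0, 0, 0, 0.3, 0, 0, 0, 0, 0, 0.3, 0, 0, 0])

```text
time_s: 5.5
eef_pos: [0.5791, -0.021, 0.0848]
orientation: [2.221, 2.221, 0.0]
wrist_force: [-1.5, 0.0, 5.5]
grip_width: 0.0002
grasp_force: 2.9
```

Request:
step_arm(rows=[0, 0, 0.1, 0, 0, 0, 0, 0, 0.15, 0, 0, 0, 0, 0, 0.15, 0, 0, 0, 0, 0, 0.15, 0, 0, 0, 0, 0, 0.15, 0, 0, 0, 0, 0, 0.15, 0, 0, 0, 0, 0, 0.15, 0, 0, 0, 0, 0, 0.15, 0, 0, 0])

```text
time_s: 6.5
eef_pos: [0.5791, -0.021, 0.0835]
orientation: [2.221, 2.221, 0.0]
wrist_force: [-2.1, -0.5, 6.6]
grip_width: 0.0001
grasp_force: 3.6
```

The force stays on at a stop and rises about 1 N per mm, so the disc is home. Next, up and over to the square one.

Request:
step_arm(rows=[0, 0, -4, 0, 0, 0, 0, 0, -9, 0, 0, 0, 4, -1, -10.5, 0, 0, 0, 9, -2.3, -10.5, 0, 0, 0, 14, -3.6, -10.5, 0, 0, 0, 19, -4.9, -10.5, 0, 0, 0, 23, -5.9, -10.5, 0, 0, 0, 24.6, -6.3, -10.5, 0, 0, 0])

```text
time_s: 7.5
eef_pos: [0.5152, 0.227, 0.1875]
orientation: [-2.218, -2.224, 0.0]
wrist_force: [-0.7, -0.2, -0.7]
grip_width: 0.0002
grasp_force: 0.0
```

Run:
```python
from h import *
s=manip.state();print(s['time_s'],s['eef_pos'],s['orientation'],s['wrist_force'],s['qd'].round(3) if hasattr(s['qd'],'round') else s['qd'])
for c,ns in (("wrist",["square_dog_top","square_dog_seat"]),("side",["disc_dog_top"]),("scene",["disc_dog_top"])):
  im=get_image(c);cv2.imwrite(f"pics/{c}2.png",im['frame'][:,:,::-1])
  for n in ns:
    print(c,n,[(np.round(d['centre'],3).tolist(),round(d['conf'],2)) for d in place_of(c,n)[:3]])
print(manip.state()['eef_pos'])
```

```text
7.5 [0.51521032 0.22695564 0.1875252 ] [-2.21830159e+00 -2.22437933e+00  2.52596271e-04] [-0.71931062 -0.15480588 -0.68198367] [ 0.202  0.039  0.056  0.018 -0.018  0.226]
wrist square_dog_top [([0.518, 0.221, 0.105], 0.83)]
wrist square_dog_seat [([0.516, 0.223, 0.06], 0.87)]
side disc_dog_top [([0.581, -0.018, 0.082], 0.68), ([0.558, -0.221, 0.002], 0.48)]
scene disc_dog_top [([0.575, -0.017, 0.083], 0.72)]
[0.51651127 0.22369244 0.18771223]
```

View pics/wrist2.png

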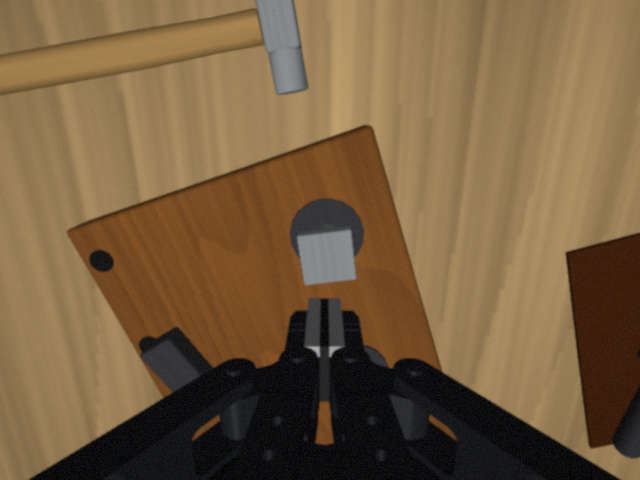

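The wrist view shows the square head at (327,257), in line with the fingertip. The disc now reads a height of about 83 mm, so it is down.

Request:
step_arm(rows=[0, 0, 2.5, 0, 0, 0, 0, 0, 5, 0, 0, 0, 0, 0, 6.4, 0, 0, 0, 0, 0, 7.0, 0, 0, 0, 0, 0, 7.5, 0, 0, 0, 0, 0, 8.0, 0, 0, 0, 0, 0, 8.5, 0, 0, 0, 0, 0, 9.0, 0, 0, 0])

```text
time_s: 8.85
eef_pos: [0.5166, 0.2251, 0.0981]
orientation: [2.221, 2.221, 0.002]
wrist_force: [0.2, -1.3, 2.8]
grip_width: -0.0
grasp_force: 1.6
```

Request:
step_arm(rows=[0, 0, 0.3, 0, 0, 0, 0, 0, 0.6, 0, 0, 0, 0, 0, 0.8, 0, 0, 0, 0, 0, 1.0, 0, 0, 0, 0, 0, 1.2, 0, 0, 0, 0, 0, 1.3, 0, 0, 0, 0, 0, 1.3, 0, 0, 0, 0, 0, 1.3, 0, 0, 0])

```text
time_s: 9.85
eef_pos: [0.5161, 0.2251, 0.0851]
orientation: [2.221, 2.222, 0.0]
wrist_force: [1.5, -1.5, 4.8]
grip_width: 0.0002
grasp_force: 2.6
```

Request:
step_arm(rows=[0, 0, 0.1, 0, 0, 0, 0, 0, 0.15, 0, 0, 0, 0, 0, 0.15, 0, 0, 0, 0, 0, 0.15, 0, 0, 0, 0, 0, 0.15, 0, 0, 0, 0, 0, 0.15, 0, 0, 0, 0, 0, 0.15, 0, 0, 0, 0, 0, 0.15, 0, 0, 0])

```text
time_s: 10.85
eef_pos: [0.5161, 0.2251, 0.0838]
orientation: [2.221, 2.221, 0.001]
wrist_force: [0.4, -0.5, 7.2]
grip_width: 0.0002
grasp_force: 3.4
```

The square is home. Next, the button.

Request:
step_arm(rows=[0, 0, -4, 0, 0, 0, 0, 0, -9, 0, 0, 0, -3, 0.7, -10.5, 0, 0, 0, -7, 1.5, -10.5, 0, 0, 0, -11, 2.3, -10.5, 0, 0, 0, -12.7, 2.7, -10.5, 0, 0, 0, -12.7, 2.7, -10.5, 0, 0, 0, -12.7, 2.7, -10.5, 0, 0, 0])

```text
time_s: 11.85
eef_pos: [0.5424, 0.099, 0.1879]
orientation: [-2.219, -2.222, 0.001]
wrist_force: [-0.9, -0.2, -0.4]
grip_width: 0.0004
grasp_force: 0.0
```

Run:
```python
from h import *
s=manip.state();print(s['time_s'],s['eef_pos'],s['wrist_force'])
for c,ns in (("wrist",["button_dog_top","button_dog_seat"]),("side",["square_dog_top"]),("scene",["square_dog_top"])):
  im=get_image(c);cv2.imwrite(f"pics/{c}3.png",im['frame'][:,:,::-1])
  for n in ns:
    print(c,n,[(np.round(d['centre'],3).tolist(),round(d['conf'],2)) for d in place_of(c,n)[:3]])
```

```text
11.85 [0.54241104 0.09903088 0.1878904 ] [-0.85391818 -0.2214379  -0.39711186]
wrist button_dog_top [([0.541, 0.098, 0.108], 0.57)]
wrist button_dog_seat [([0.544, 0.098, 0.062], 0.74), ([0.518, 0.223, 0.082], 0.22)]
side square_dog_top [([0.516, 0.225, 0.082], 0.5)]
scene square_dog_top [([0.519, 0.225, 0.084], 0.54)]
```

View pics/wrist3.png

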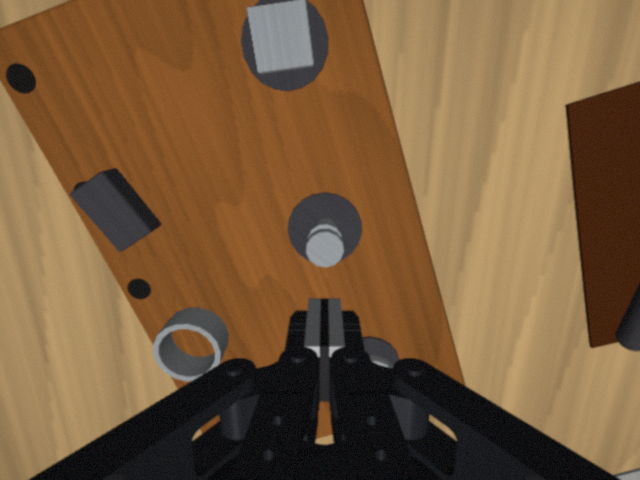

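The button head is at (325,247), in line with the fingertip. The square is sitting low, about 83 mm. I'm pressing the button now.

Request:
step_arm(rows=[0, 0, 2.5, 0, 0, 0, 0, 0, 5, 0, 0, 0, 0, 0, 6.6, 0, 0, 0, 0, 0, 7.2, 0, 0, 0, 0, 0, 7.7, 0, 0, 0, 0, 0, 8.2, 0, 0, 0, 0, 0, 8.6, 0, 0, 0, 0, 0, 9.0, 0, 0, 0])

```text
time_s: 13.2
eef_pos: [0.5436, 0.0981, 0.0987]
orientation: [2.221, 2.221, 0.002]
wrist_force: [0.9, 0.4, 2.9]
grip_width: -0.0002
grasp_force: 1.6
```

Request:
step_arm(rows=[0, 0, 0.3, 0, 0, 0, 0, 0, 0.6, 0, 0, 0, 0, 0, 0.8, 0, 0, 0, 0, 0, 1.0, 0, 0, 0, 0, 0, 1.2, 0, 0, 0, 0, 0, 1.3, 0, 0, 0, 0, 0, 1.3, 0, 0, 0, 0, 0, 1.3, 0, 0, 0])

```text
time_s: 14.2
eef_pos: [0.5427, 0.098, 0.0851]
orientation: [-2.221, -2.221, 0.001]
wrist_force: [1.0, -0.5, 1.1]
grip_width: 0.0001
grasp_force: 0.9
```

Request:
step_arm(rows=[0, 0, 0.1, 0, 0, 0, 0, 0, 0.15, 0, 0, 0, 0, 0, 0.15, 0, 0, 0, 0, 0, 0.15, 0, 0, 0, 0, 0, 0.15, 0, 0, 0, 0, 0, 0.15, 0, 0, 0, 0, 0, 0.15, 0, 0, 0, 0, 0, 0.15, 0, 0, 0])

```text
time_s: 15.2
eef_pos: [0.5427, 0.098, 0.0842]
orientation: [-2.221, -2.221, 0.001]
wrist_force: [-1.1, 0.1, 7.8]
grip_width: -0.0
grasp_force: 3.2
```

Request:
step_arm(rows=[0, 0, -3, 0, 0, 0, 0, 0, -7, 0, 0, 0, 0, 0, -11, 0, 0, 0, 0, 0, -14, 0, 0, 0, 0, 0, -14, 0, 0, 0, 0, 0, -14, 0, 0, 0, 0, 0, -14, 0, 0, 0, 0, 0, -14, 0, 0, 0])

```text
time_s: 16.2
eef_pos: [0.5423, 0.098, 0.2226]
orientation: [-2.22, -2.22, 0.003]
wrist_force: [0.6, -0.1, -0.7]
grip_width: -0.0001
grasp_force: 0.0
```

Run:
```python
from h import *
s=manip.state();print(s['time_s'],s['eef_pos'],s['wrist_force'])
for c in ("wrist","side","scene"):
  im=get_image(c);cv2.imwrite(f"pics/{c}4.png",im['frame'][:,:,::-1])
  for n in ["disc_dog_top","square_dog_top","button_dog_top","collar","block"]:
    print(c,n,[(np.round(d['centre'],3).tolist(),round(d['conf'],2)) for d in place_of(c,n)[:2]])
  if c=="side": cv2.imwrite("pics/s4c.png",cv2.resize(im['frame'][180:340,180:420,::-1],None,fx=3,fy=3,interpolation=cv2.INTER_CUBIC))
```

```text
16.2 [0.54229392 0.0979866  0.22262865] [ 0.60510619 -0.07739103 -0.70412573]
wrist disc_dog_top [([0.579, -0.02, 0.088], 0.81)]
wrist square_dog_top [([0.518, 0.222, 0.081], 0.78)]
wrist button_dog_top [([0.544, 0.101, 0.085], 0.95)]
wrist collar [([0.441, 0.009, 0.06], 0.58)]
wrist block []
side disc_dog_top [([0.578, -0.018, 0.084], 0.5), ([0.37, 0.346, -0.001], 0.22)]
side square_dog_top [([0.519, 0.224, 0.08], 0.46)]
side button_dog_top [([0.539, 0.099, 0.085], 0.47)]
side collar [([0.438, 0.01, 0.061], 0.89)]
side block [([0.393, 0.118, 0.058], 0.71)]
scene disc_dog_top [([0.576, -0.021, 0.084], 0.85), ([0.367, 0.353, -0.002], 0.5)]
scene square_dog_top [([0.392, 0.113, 0.061], 0.72), ([0.578, -0.02, 0.087], 0.63)]
scene button_dog_top [([0.542, 0.099, 0.087], 0.7)]
scene collar [([0.437, 0.01, 0.058], 0.54)]
scene block [([0.396, 0.112, 0.063], 0.87)]
```

View pics/s4c.png

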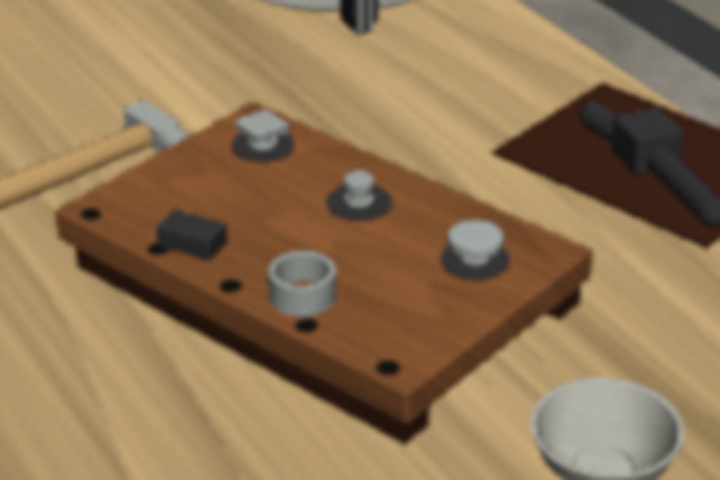

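All three dogs sit low at about 85 mm: in the crop, the square is at (262,130), the button at (359,185) and the disc at (475,240). The collar and block haven't moved, and the hammer and bowl look undisturbed. I'm handing in.

```bash
python3 -c "
from h import *
print(ticket.hand_in())"
```

```text
the job is handed in; nothing more can be done
None
```

I pushed all three dogs home in the order asked (wide disc, square, small round), with readings under 8 N, left the collar, block, hammer and bowl alone, and handed the job in at about 16 s; no verdict came back.

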